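# Find the clutch plate that fits the fixture's dowels and lock it with the V-groove rod

## Task

One of the three steel clutch plates has the hole pitch that matches the two brass dowel pins now set in the grey fixture: find it by looking or trying, without forcing any plate, and seat it fully home, flat over both pins with its length along the line of the pins. Then push the silver lock rod gently along its V-groove until its shoulder is against the red stops, so that its nose overhangs the seated plate. Leave the other two plates lying flat on the bench, and do not disturb the worm gear, extension bar or teal housing.

Things in the scene. Friction and masses are not known exactly. Their poses are not given: they have to be found in the camera images.
- fixture: grey fixture fixed to the bench, its place and yaw vary. Origin: on the bench under the nest's middle, z up. Nest: flat top 25 mm above the bench, x -55 to 55, y -37 to 37 mm. Pins stand on its x centre line (y = 0): one at x = -27 mm, the other at x = 17, 27 or 37 mm (black flush plugs fill the unused places). A V-groove runs out along +y and points at the nest
- groove (a point): middle of the steel V-groove's bottom, at the fixture's (0, 102.5, 25) mm, axes as the fixture's. The groove runs along y, from fixture y = 45 to 160 mm; its wall tops are at most 37 mm above the bench and 27 mm apart; block 56 mm wide
- stop (a point): point on the rod's axis line in the plane of the red stops' faces, at the fixture's (0, 44, 39) mm, axes as the fixture's. Two red posts, 10 (x) by 8 mm (y), stand at fixture y = 36 to 44 mm, either side of a 12 mm gap centred on x = 0; tops 50 mm above the bench. Rod home: its origin at this point
- pin_a: fixed brass dowel pin at the fixture's x = -27 mm: 8 mm diameter, 9.5 mm tall, the top 3 mm a cone. Origin: centre of its foot, on the fixture's top (25 mm above the bench), z up
- pin_b: second brass dowel pin, same as pin_a, at the fixture's x = 17, 27 or 37 mm, so that the pins are 44, 54 or 64 mm apart. The fitting plate's centre belongs midway between pin_a and pin_b, its x along the line through them. Origin: centre of its foot
- plate_r: one of three look-alike steel clutch plates: 84 (x) by 52 (y) by 6 mm, with a square 24 x 24 mm hub (sides along x, y) rising 30 mm above its top face at the centre, and two 10 mm through holes on the x centre line, equally far from the centre; only the hole pitch differs. 0.3 kg. Origin: centre of the underside, z up; lies flat at any yaw. A half turn changes nothing
- plate_s: second look-alike: outline, hub and origin as plate_r. Hole pitches (centre to centre) of the three plates are 44, 54 and 64 mm; which has which is not told: look or try. A wrong plate laid over the pins stays up on their tips, about 7 to 10 mm above the fixture's top
- plate_t: third look-alike, as plate_r and plate_s; its hole pitch is the remaining one of 44, 54 and 64 mm, not told which. Origin: centre of the underside, z up
- lock_rod: silver rod loose in the V-groove: 20 mm diameter, 60 mm long, 0.18 kg, with a dark nose 8 mm diameter, 26 mm long. Origin: on the axis at the shoulder where the nose begins; rear end at its y = 60, nose tip at y = -26 mm. Axis 39 mm above the bench, its top 12 mm clear of the groove walls. Starts 30 to 58 mm from the stops
- rod_rear (a point): centre of the rod's flat rear end, on its axis. Pushed here towards the nest (fixture's -y), the rod slides against about 1 to 4 N of friction until its shoulder meets the red stops; its nose is then 4 mm above the seated plate's top. Home, it blocks the nest, so the plate goes in first
- speedo_housing: bystander: teal plastic speedo drive housing, standing, 52 mm diameter, 75 mm tall, with a stub to its +x reaching 34 mm from the axis; it stands among the plates. Origin: centre of its underside
- worm_gear: bystander: worn bronze worm gear lying flat, 58 mm diameter over its teeth, 25 mm high. Origin: centre of its underside
- extension_bar: bystander: silver socket extension bar lying along its own x, 163 mm long (x from -77 to 86 mm), 20 mm high. Origin: under its middle, on the bench

How it is judged:
By the outcome, as a careful person would: the job done as asked, in the order asked, and still so for the second after the job is handed in, with the robot touching nothing.
It also fails if it takes over 72 s, if anything falls off the work surface, if the arm or the gripper's body presses on something with over 40 N, if the wrist force passes 120 N, or if a joint passes its speed limit or range.

## Robot

A 7-joint arm with a two-finger parallel gripper is mounted at the origin on the work surface. World frame = base frame: x ahead of the robot, y to its left, z up, the work surface at z = 0. Lengths are in m, angles in rad, forces in N, time in s.
With the tool pointing down it reaches from about 0.35 to 0.9 m from the base axis. Payload 7.2 kg.
Tool frame: the origin (TCP) lies on the centre line of the jaws, within the pads' length; the fingertips stand 14 mm ahead of it and the grasp point (between the pads) lies 5 mm behind it (bot.tcp_to_tips is the distance from the TCP to the fingertips, in m); z points along the fingers, y is the direction in which the jaws open and shut (so a half turn about z gives the same grasp; the last joint's range is limited). The gripper opens to 88 mm and grips with 3 to 60 N. Pads are 20 mm wide; open, the fingers measure 115 mm over their backs; the gripper's body (75 mm by 178 mm) begins 61 mm behind the grasp point.
Start: joints at [1.1, 0.411, -0.013, 1.596, 0.006, 1.134, -0.082], TCP at [0.245, -0.575, 0.237] pointing down, gripper open.
Joint ranges: [-2.95, 2.95], [-0.29, 1.99], [-1.47, 1.44], [0.14, 2.54], [-1.03, 4.17], [0.13, 1.85], [-2.86, 2.86]. Speed limits (rad/s): [2.39, 2.39, 3.01, 3.01, 3.14, 3.14, 3.14].

## Interface

Orientations are given as a unit quaternion [w, x, y, z].
In Python, from workcell import bot, eyes, spotter gives the robot as it stands.
- The arm moves only by the shell command python3 -m pendant 'ROWS' [FORCE]. ROWS is JSON, a list of rows, each an object with "turn": the turn, a rotation vector about the tool's x, y, z in rad, a list of three; "delta_pos": the shift along the tool's x, y, z in cm, a list of three; "fingers": the gripper command: -1 is shut, 1 is fully open, values between are in proportion. In form: [{"turn": [wx, wy, wz], "delta_pos": [dx, dy, dz], "fingers": fingers}, ...]. A call has exactly 8 rows; each row shifts and turns the commanded pose from where the row before left it, along the tool's axes as they then stand; what a row does not reach is not made up. A row lasts 1/10 s, in which the tool goes at most 50 mm and 8.59 degrees, less where a joint would pass 70% of its speed; a pose out of reach is approached as far as the arm can. A call is refused whole if a number of a shift passes 5 or a number of a turn 0.15, either way. A call with a gripper value outside its range is refused whole. The fingers move at their own pace and stop on an object; FORCE is the grip in N (left out, the last holds). Time passes only in rows, so rows that do not move let the fingers close, or fill a call up. It gives the time, the measured TCP pose, the force and the opening at its end, in the units of the state.
- bot.get_state(): the state, without advancing time (a new reading comes with each control period).
- eyes.grab_frame(name): name is "scene" or "top" or "wrist"; returns a dict with "img" (384x512x3 uint8, red, green, blue), "intrinsics" (3x3 intrinsics, pixels), "distortion" ([k1, k2, p1, p2, k3] as OpenCV has them; the pictures are not rectified), "R" (3x3) and "t" (3): a world point X has camera coordinates R X + t; the wrist camera has in their place "mount" (4x4, takes a point from camera to tool coordinates, whose origin is the TCP and whose axes are the flange's). Camera axes: x right, y down, z forward; pixel columns grow to the right and rows downward; lengths in m; the calibration is good to about 2 mm. A picture is of the moment at which its call begins: read the wrist's pose just before it. There is no depth.
- bot.finish_job(): hands the job in, once; it reports no verdict.
Trained networks look in a picture, given as the dict that the camera call returned (one of the last four; its "shot" number tells which), for a name from the list of things; names that differ only in an ending like _2 or _b are one class to them, and where a whole thing is asked for, a point or a joint stands for the part that bears it (a point fixed in the world has none). Each returns a list of dicts, best first, with "conf" (0 to 1); they miss things now and then, are a little off and sometimes report something else, mostly with a low value. They report only what shows in the picture. A call takes as long as a camera call.
- spotter.regions_of(picture, thing): "pixels" (384x512 bool, what is visible of it).
- spotter.tip_of(picture, thing): "xyz" ([x, y, z] in m, in world coordinates, good to about 4 mm: a listed point, or the origin of a listed thing).
The state is a dict: "time_s": time; "joints": joint angles; "qd": joint speeds; "effort": joint torques, N m; "tcp_pos": TCP position; "ee_rot": TCP orientation; "force": force on the tool from outside, world axes, zero at the start; "torque": the same for the moment, N m; "width": opening from 0.0 (shut) to 1.0 (fully open).
Only numpy, scipy, OpenCV 4.12 (cv2) and the standard library are available. Lean on these libraries where they do the work, as an engineer would, in place of code of your own. Each camera call takes 0.05 s, during which the arm holds its last target.

## Working session

There is one attempt and no reset: what is moved stays moved. The work goes in short steps, Python scripts to look and compute and a shell command to move; the robot and the scene stay as the last step left them, time stands still between calls to the robot, and variables do not carry over. Pictures are saved under pics/ and viewed, and the job is handed in when it is done.

```bash
ls; mkdir -p pics; python3 - <<'E'
from workcell import bot, eyes, spotter
import cv2
s=bot.get_state(); print(s)
for n in ["scene","top","wrist"]:
    f=eyes.grab_frame(n); cv2.imwrite(f"pics/{n}0.png",f["img"][:,:,::-1])
    print(n,f["intrinsics"].tolist(),f["distortion"],[ (k,f[k]) for k in f if k in("R","t","mount","shot")])
E
```

```text
pics
{'time_s': 0.0, 'joints': array([ 1.09982091,  0.41192463, -0.01273596,  1.59700603,  0.00558678,
        1.13432296, -0.08222588]), 'qd': array([ 3.83733817e-05, -8.19274152e-04, -1.87624763e-04, -4.61031120e-04,
       -5.98580546e-04,  1.15749296e-03,  6.43009171e-04]), 'effort': array([-1.44541214e-04, -5.87955630e+01,  6.41576797e-01, -2.91070104e+01,
       -5.38382947e-02,  1.85020227e-02,  1.53496508e-04]), 'tcp_pos': array([ 0.24477592, -0.5745551 ,  0.2358091 ]), 'ee_rot': array([-7.85673411e-04,  9.79788125e-01,  2.00036422e-01, -2.08245238e-04]), 'force': array([-0.38140065,  0.78584793, -0.00394071]), 'torque': array([-0.01674941, -0.03324671,  0.01404337]), 'width': 1.0018091890027627}
scene [[392.18924608495826, 0.0, 255.74114244284493], [0.0, 392.18924608495826, 192.56854051102536], [0.0, 0.0, 1.0]] [-0.02264769  0.          0.          0.          0.        ] [('R', array([[-2.85314256e-01,  9.58433690e-01, -7.98236367e-04],
       [ 6.60385374e-01,  1.95985097e-01, -7.24900682e-01],
       [-6.94612793e-01, -2.07351642e-01, -6.88852933e-01]])), ('t', array([ 0.
[... 284 characters left out ...]
    [-0.99078859,  0.00334541, -0.13537645],
       [ 0.13530587, -0.01617571, -0.99067183]])), ('t', array([0.03277579, 0.5266575 , 0.91259383])), ('shot', 2)]
wrist [[282.9243778175819, 0.0, 250.33493319620771], [0.0, 282.9243778175819, 193.67193744320946], [0.0, 0.0, 1.0]] [0.00756792 0.         0.         0.         0.        ] [('mount', array([[-8.75961671e-04, -9.55313777e-01, -2.95592321e-01,
         8.17554052e-02],
       [ 9.99999516e-01, -9.68937441e-04,  1.68062684e-04,
        -5.40959686e-04],
       [-4.46963065e-04, -2.95592031e-01,  9.55314164e-01,
        -1.48812090e-01],
       [ 0.00000000e+00,  0.00000000e+00,  0.00000000e+00,
         1.00000000e+00]])), ('shot', 3)]
```

View pics/scene0.png

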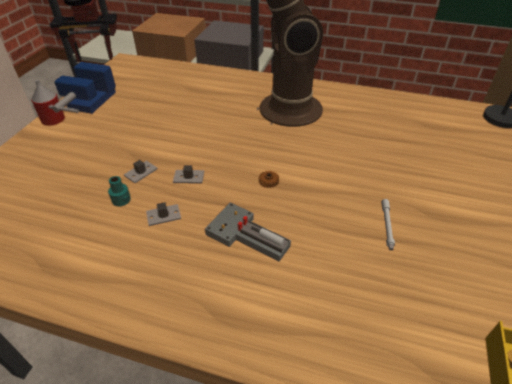

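View pics/top0.png

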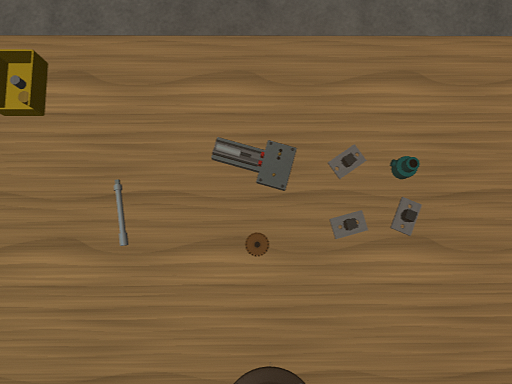

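View pics/wrist0.png

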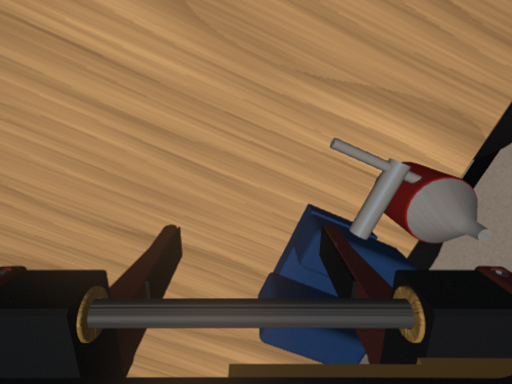

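```bash
cat > h.py <<'E'
import numpy as np, cv2
from workcell import bot, eyes, spotter
from scipy.spatial.transform import Rotation as Ro
def campose(f,s=None):
    if "R" in f: return f["R"],f["t"]
    q=s["ee_rot"]; Rw=Ro.from_quat([q[1],q[2],q[3],q[0]]).as_matrix()
    M=f["mount"]; Rc=Rw@M[:3,:3]; tc=Rw@M[:3,3]+s["tcp_pos"]
    return Rc.T,-Rc.T@tc
def px2w(f,uv,z,s=None):
    R,t=campose(f,s); uv=np.asarray(uv,float).reshape(-1,1,2)
    n=cv2.undistortPoints(uv,f["intrinsics"],np.asarray(f["distortion"])).reshape(-1,2)
    d=np.c_[n,np.ones(len(n))]@R; c=-R.T@t
    k=(z-c[2])/d[:,2]; return c+d*k[:,None]
def w2px(f,X,s=None):
    R,t=campose(f,s)
    return cv2.projectPoints(np.asarray(X,float).reshape(-1,1,3),cv2.Rodrigues(R)[0],t,f["intrinsics"],np.asarray(f["distortion"]))[0].reshape(-1,2)
def save(f,name,box=None,k=1,pts=()):
    im=f["img"][:,:,::-1].copy()
    if box: u0,v0,u1,v1=box
    else: u0,v0,u1,v1=0,0,512,384
    im=cv2.resize(im[v0:v1,u0:u1],None,fx=k,fy=k,interpolation=cv2.INTER_CUBIC)
    for p in pts: cv2.circle(im,(int((p[0]-u0+.5)*k),int((p[1]-v0+.5)*k)),2,(0,255,0),-1)
    cv2.imwrite("pics/"+name,im)
def yaw(s):
    q=s["ee_rot"]; Rw=Ro.from_quat([q[1],q[2],q[3],q[0]]).as_matrix()
    return Rw
E
python3 - <<'E'
from h import *
np.set_printoptions(precision=4,suppress=True)
f=eyes.grab_frame("top")
save(f,"top_c.png",(200,120,430,260),3.4)
for n in ["fixture","groove","stop","pin_a","pin_b","plate_r","lock_rod","rod_rear","speedo_housing","worm_gear","extension_bar"]:
    print(n,[(round(d["conf"],2),d["xyz"]) for d in spotter.tip_of(f,n)][:4])
for n in ["plate_r","fixture"]:
  for d in spotter.regions_of(f,n)[:5]:
    m=d["pixels"].astype(np.uint8); r=cv2.minAreaRect(cv2.findNonZero(m)); print(n,d["conf"],m.sum(),r)
print(px2w(f,[[346,160],[349,225],[405,217]],0.006))
E
```

```text
fixture [(0.95, [0.5942, -0.0246, -0.0005])]
groove [(0.88, [0.6203, 0.0724, 0.0262])]
stop [(0.87, [0.6098, 0.0198, 0.0391])]
pin_a []
pin_b []
plate_r [(0.98, [0.4627, -0.3448, 0.0027]), (0.92, [0.6051, -0.2032, -0.0003]), (0.87, [0.4444, -0.2036, 0.0018]), (0.46, [0.6193, 0.0644, 0.0422])]
lock_rod [(0.53, [0.6191, 0.0624, 0.0417])]
rod_rear [(0.5, [0.6367, 0.1247, 0.0396])]
speedo_housing [(0.63, [0.5863, -0.3382, 0.0])]
worm_gear [(0.59, [0.3979, 0.0292, -0.0038])]
extension_bar [(0.67, [0.4721, 0.3634, -0.0])]
plate_r 0.68 690 ((348.0000305175781, 224.0), (21.428245544433594, 33.51597213745117), 74.05460357666016)
plate_r 0.65 728 ((405.0, 215.49998474121094), (22.120777130126953, 33.47377014160156), 20.556045532226562)
plate_r 0.64 652 ((345.7655944824219, 160.95957946777344), (20.4242000579834, 32.72677230834961), 54.782405853271484)
plate_r 0.62 207 ((232.34075927734375, 151.04139709472656), (34.19855880737305, 7.674924373626709), 16.389541625976562)
fixture 0.81 2272 ((251.73583984375, 157.92453002929688), (80.76801300048828, 45.328983306884766), 15.945395469665527)
[[ 0.6079 -0.2033  0.006 ]
 [ 0.4439 -0.2047  0.006 ]
 [ 0.4631 -0.3452  0.006 ]]
```

View pics/top_c.png

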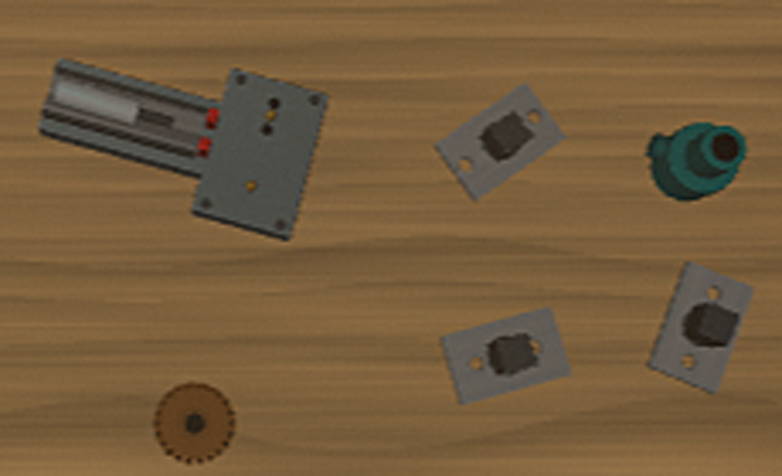

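```bash
python3 - <<'E'
from h import *
np.set_printoptions(precision=4,suppress=True)
f=eyes.grab_frame("top")
c=lambda p:np.array(p,float)/3.4+[200,120]-.5+.5/3.4
for n,a,b,z in [("up",(466,164),(534,117),.006),("bot",(476,363),(536,348),.006),("right",(714,293),(688,362),.006),("pins",(250,186),(271,115),.033)]:
    P=px2w(f,[c(a),c(b)],z); d=P[1]-P[0]; print(n,P[:,:2],np.linalg.norm(d),np.degrees(np.arctan2(d[1],d[0])), P.mean(0))
s=bot.get_state();R=yaw(s);print(R)
E
```

```text
up [[ 0.5877 -0.1791]
 [ 0.6232 -0.2312]] 0.06309552278082138 -55.712561122742635 [ 0.6055 -0.2051  0.006 ]
bot [[ 0.4405 -0.1813]
 [ 0.4512 -0.2256]] 0.04552153391553052 -76.43221715521837 [ 0.4459 -0.2034  0.006 ]
right [[ 0.4909 -0.3585]
 [ 0.4405 -0.3364]] 0.05502319002510242 156.34040926176002 [ 0.4657 -0.3475  0.006 ]
pins [[ 0.5668 -0.0167]
 [ 0.6188 -0.0325]] 0.05442118542614694 -16.912424085381517 [ 0.5928 -0.0246  0.033 ]
[[ 0.92    0.392   0.    ]
 [ 0.392  -0.92   -0.0001]
 [-0.      0.0001 -1.    ]]
```

```bash
python3 -m pendant '[{"turn":[0,0,0],"delta_pos":[3.6,-1.6,0.6],"fingers":1},{"turn":[0,0,0],"delta_pos":[3.6,-1.6,0.6],"fingers":1},{"turn":[0,0,0],"delta_pos":[3.6,-1.6,0.6],"fingers":1},{"turn":[0,0,0],"delta_pos":[3.6,-1.6,0.6],"fingers":1},{"turn":[0,0,0],"delta_pos":[3.6,-1.6,0.6],"fingers":1},{"turn":[0,0,0],"delta_pos":[3.6,-1.6,0.6],"fingers":1},{"turn":[0,0,0],"delta_pos":[3.6,-1.6,0.6],"fingers":1},{"turn":[0,0,0],"delta_pos":[3.6,-1.6,0.6],"fingers":1}]' 30
python3 -m pendant '[{"turn":[0,0,-0.125],"delta_pos":[0,0,0],"fingers":1},{"turn":[0,0,-0.125],"delta_pos":[0,0,0],"fingers":1},{"turn":[0,0,-0.125],"delta_pos":[0,0,0],"fingers":1},{"turn":[0,0,-0.125],"delta_pos":[0,0,0],"fingers":1},{"turn":[0,0,-0.125],"delta_pos":[0,0,0],"fingers":1},{"turn":[0,0,-0.125],"delta_pos":[0,0,0],"fingers":1},{"turn":[0,0,0],"delta_pos":[0,0,0],"fingers":1},{"turn":[0,0,0],"delta_pos":[0,0,0],"fingers":1}]'
python3 - <<'E'
from h import *
np.set_printoptions(precision=4,suppress=True)
s=bot.get_state();print(s["tcp_pos"],yaw(s))
f=eyes.grab_frame("wrist"); save(f,"w1.png")
for d in spotter.tip_of(f,"plate_r"): print(d)
for d in spotter.regions_of(f,"plate_r")[:3]:
    m=d["pixels"].astype(np.uint8);print(d["conf"],cv2.minAreaRect(cv2.findNonZero(m)))
E
```

```text
time_s: 1.7
tcp_pos: [0.4607, -0.3431, 0.1886]
ee_rot: [0.0, 0.98, 0.2, 0.0]
force: [0.9, -0.1, 0.2]
width: 0.998
time_s: 2.5
tcp_pos: [0.4597, -0.3445, 0.1887]
ee_rot: [0.0, 0.84, 0.543, 0.0]
force: [-0.1, 0.2, -0.5]
width: 0.996
[ 0.4597 -0.3445  0.1887] [[ 0.4095  0.9123  0.0001]
 [ 0.9123 -0.4095  0.    ]
 [ 0.0001  0.0001 -1.    ]]
{'xyz': [0.4487, -0.1998, -0.0], 'conf': 0.74}
{'xyz': [0.4629, -0.3453, -0.005], 'conf': 0.71}
0.96 ((184.05172729492188, 60.379310607910156), (87.90687561035156, 50.20732879638672), 49.76363754272461)
0.87 ((325.5, 21.0), (42.0, 85.0), 90.0)
0.73 ((255.69866943359375, 174.2278289794922), (44.73307800292969, 71.33963012695312), 88.93909454345703)
```

View pics/w1.png

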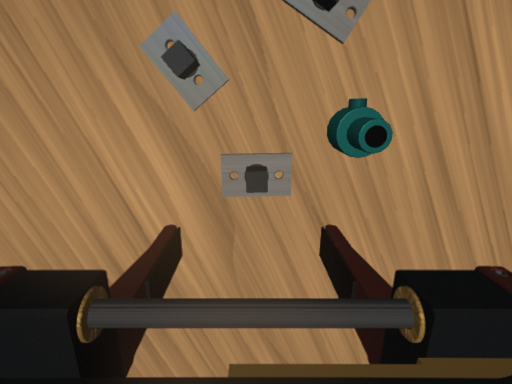

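```bash
python3 - <<'E'
from h import *
np.set_printoptions(precision=4,suppress=True)
s=bot.get_state();f=eyes.grab_frame("wrist"); save(f,"w1b.png",(210,140,302,208),8)
E
```

```text
(no output)
```

View pics/w1b.png

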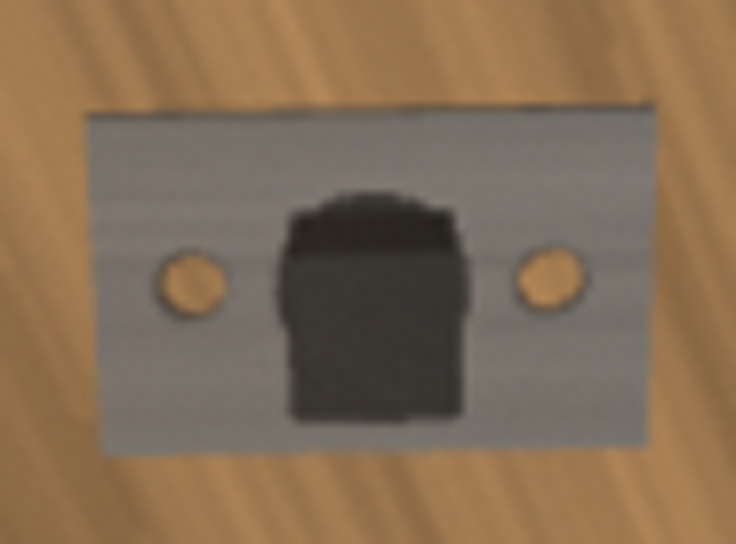

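```bash
python3 - <<'E'
from h import *
np.set_printoptions(precision=4,suppress=True)
s=bot.get_state();f=eyes.grab_frame("wrist")
c=lambda p:np.array(p,float)/8+[210,140]-.5+.5/8
def show(n,ps,z):
    P=px2w(f,[c(p) for p in ps],z,s); print(n,P.mean(0),[round(np.linalg.norm(P[i]-P[i-1]),4) for i in range(len(P))],end=" "); d=P[1]-P[0]; print(np.degrees(np.arctan2(d[1],d[0])), "tool",(P.mean(0)-s["tcp_pos"])@yaw(s))
show("corners",[(88,115),(655,106),(648,446),(103,455)],.006)
show("holes",[(193,285),(551,279)],.006)
show("hub",[(289,255),(465,255),(462,416),(293,416)],.036)
E
```

```text
corners [ 0.4672 -0.3446  0.006 ] [np.float64(0.0524), np.float64(0.0832), np.float64(0.0523), np.float64(0.0838)] -23.18119617201456 tool [0.0027 0.0069 0.1827]
holes [ 0.4672 -0.3442  0.006 ] [np.float64(0.0538), np.float64(0.0538)] -23.107939713940034 tool [0.0031 0.0067 0.1827]
hub [ 0.4671 -0.3448  0.036 ] [np.float64(0.0229), np.float64(0.024), np.float64(0.0229), np.float64(0.0235)] -24.092990672072304 tool [0.0026 0.0068 0.1527]
```

```bash
python3 -m pendant '[{"turn":[0,0,-0.017],"delta_pos":[0.28,0.68,1.5],"fingers":1},{"turn":[0,0,0],"delta_pos":[0,0,2.5],"fingers":1},{"turn":[0,0,0],"delta_pos":[0,0,2.5],"fingers":1},{"turn":[0,0,0],"delta_pos":[0,0,2.5],"fingers":1},{"turn":[0,0,0],"delta_pos":[0,0,2.5],"fingers":1},{"turn":[0,0,0],"delta_pos":[0,0,2],"fingers":1},{"turn":[0,0,0],"delta_pos":[0,0,1.5],"fingers":1},{"turn":[0,0,0],"delta_pos":[0,0,1.2],"fingers":1}]' 30
python3 -m pendant '[{"turn":[0,0,0],"delta_pos":[0,0,0],"fingers":-1},{"turn":[0,0,0],"delta_pos":[0,0,0],"fingers":-1},{"turn":[0,0,0],"delta_pos":[0,0,0],"fingers":-1},{"turn":[0,0,0],"delta_pos":[0,0,0],"fingers":-1},{"turn":[0,0,0],"delta_pos":[0,0,0],"fingers":-1},{"turn":[0,0,0],"delta_pos":[0,0,0],"fingers":-1},{"turn":[0,0,0],"delta_pos":[0,0,0],"fingers":-1},{"turn":[0,0,0],"delta_pos":[0,0,0],"fingers":-1}]' 30
python3 - <<'E'
from h import *
s=bot.get_state();print(s)
f=eyes.grab_frame("wrist"); save(f,"w2.png")
E
```

```text
time_s: 3.55
tcp_pos: [0.467, -0.3441, 0.0249]
ee_rot: [-0.001, 0.834, 0.552, -0.0]
force: [0.4, 0.6, 0.7]
width: 0.999
time_s: 4.35
tcp_pos: [0.4671, -0.3446, 0.0267]
ee_rot: [0.0, 0.834, 0.552, -0.0]
force: [-0.3, -0.1, 0.0]
width: 0.31
{'time_s': 4.35, 'joints': array([ 0.72993277,  0.60583373, -0.23913224,  1.86782129,  0.21296641,
        0.69246727, -0.03377886]), 'qd': array([-1.01511767e-03,  1.45789888e-03, -2.48630212e-04,  2.52837770e-03,
        4.87615183e-04,  3.01692465e-03,  8.64269858e-05]), 'effort': array([ 7.88515666e-03, -6.18387723e+01, -3.03375900e+00, -2.00673151e+01,
       -3.75407666e-02,  1.29792932e-02,  8.37415257e-06]), 'tcp_pos': array([ 0.46710571, -0.34458195,  0.02673635]), 'ee_rot': array([ 6.61039726e-05,  8.33771933e-01,  5.52109011e-01, -2.15515716e-06]), 'force': array([-0.25830567, -0.12530531,  0.03860096]), 'torque': array([-0.03130279, -0.07316447, -0.01031634]), 'width': 0.30959884657863296}
```

View pics/w2.png

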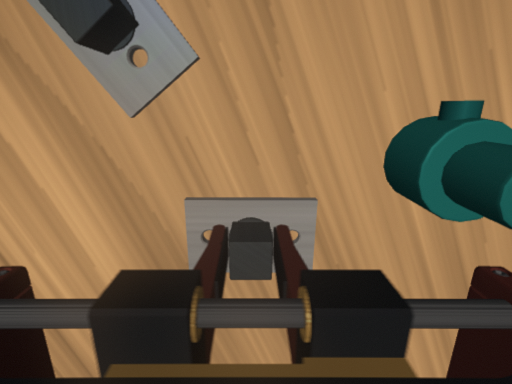

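```bash
python3 -m pendant '[{"turn":[0,0,0],"delta_pos":[0,0,0],"fingers":-1},{"turn":[0,0,0],"delta_pos":[0,0,0],"fingers":-1},{"turn":[0,0,0],"delta_pos":[0,0,-1],"fingers":-1},{"turn":[0,0,0],"delta_pos":[0,0,-2],"fingers":-1},{"turn":[0,0,0],"delta_pos":[0,0,-3],"fingers":-1},{"turn":[0,0,0],"delta_pos":[0,0,-3],"fingers":-1},{"turn":[0,0,0],"delta_pos":[0,0,-2],"fingers":-1},{"turn":[0,0,0],"delta_pos":[0,0,-1],"fingers":-1}]' 30
python3 - <<'E'
from h import *
np.set_printoptions(precision=4,suppress=True)
s=bot.get_state();print(s["width"],s["tcp_pos"],yaw(s))
f=eyes.grab_frame("top");save(f,"t3.png",(200,120,430,260),3.4)
T=np.array([0.5935,-0.0246,s["tcp_pos"][2]])
print((T-s["tcp_pos"])@yaw(s))
E
```

```text
time_s: 5.2
tcp_pos: [0.4677, -0.3449, 0.149]
ee_rot: [0.001, 0.834, 0.552, 0.0]
force: [0.3, -0.2, -2.6]
width: 0.276
0.27562696326880826 [ 0.4677 -0.3449  0.149 ] [[ 0.3904  0.9206  0.0022]
 [ 0.9207 -0.3904 -0.0016]
 [-0.0006  0.0026 -1.    ]]
[ 0.344  -0.0092 -0.0002]
```

View pics/t3.png

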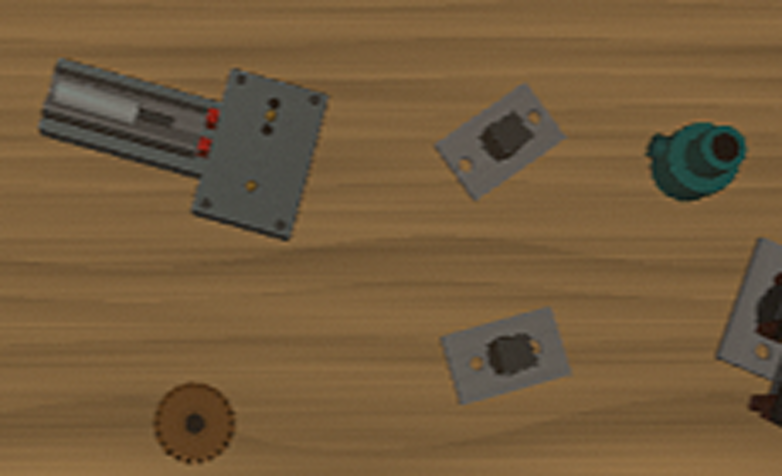

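```bash
python3 -m pendant '[{"turn":[0,0,0],"delta_pos":[2,0,0],"fingers":-1},{"turn":[0,0,-0.03],"delta_pos":[3.5,0,0],"fingers":-1},{"turn":[0,0,-0.03],"delta_pos":[4,0,0],"fingers":-1},{"turn":[0,0,-0.03],"delta_pos":[4,0,0],"fingers":-1},{"turn":[0,0,-0.02],"delta_pos":[4,0,0],"fingers":-1},{"turn":[0,0,0],"delta_pos":[3,0,0],"fingers":-1},{"turn":[0,0,0],"delta_pos":[2,0,0],"fingers":-1},{"turn":[0,0,0],"delta_pos":[0,0,0],"fingers":-1}]' 30
python3 - <<'E'
from h import *
np.set_printoptions(precision=4,suppress=True)
s=bot.get_state();print(s["width"],s["tcp_pos"],yaw(s))
f=eyes.grab_frame("wrist");save(f,"w3.png")
E
```

```text
time_s: 6.05
tcp_pos: [0.5433, -0.1288, 0.1457]
ee_rot: [-0.001, 0.801, 0.599, 0.0]
force: [-1.1, -1.0, -3.2]
width: 0.272
0.2724792926647724 [ 0.5433 -0.1288  0.1457] [[ 0.2817  0.9595 -0.001 ]
 [ 0.9595 -0.2817  0.0022]
 [ 0.0018 -0.0016 -1.    ]]
```

View pics/w3.png

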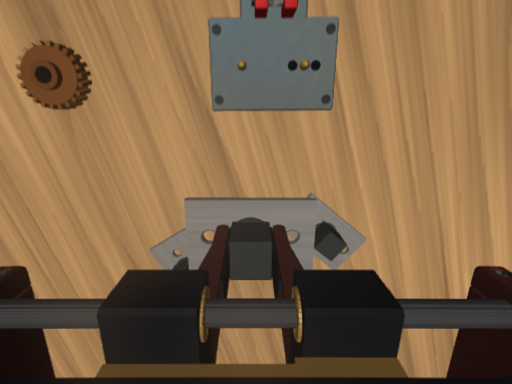

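```bash
python3 - <<'E'
from h import *
np.set_printoptions(precision=4,suppress=True)
f=eyes.grab_frame("wrist");im=f["img"][:,:,::-1]
a=cv2.resize(im[40:90,200:350],None,fx=5,fy=5,interpolation=cv2.INTER_CUBIC)
b=cv2.resize(im[190:250,175:325],None,fx=5,fy=5,interpolation=cv2.INTER_CUBIC)
cv2.imwrite("pics/w3z.png",np.vstack([a,b]))
E
```

```text
(no output)
```

View pics/w3z.png

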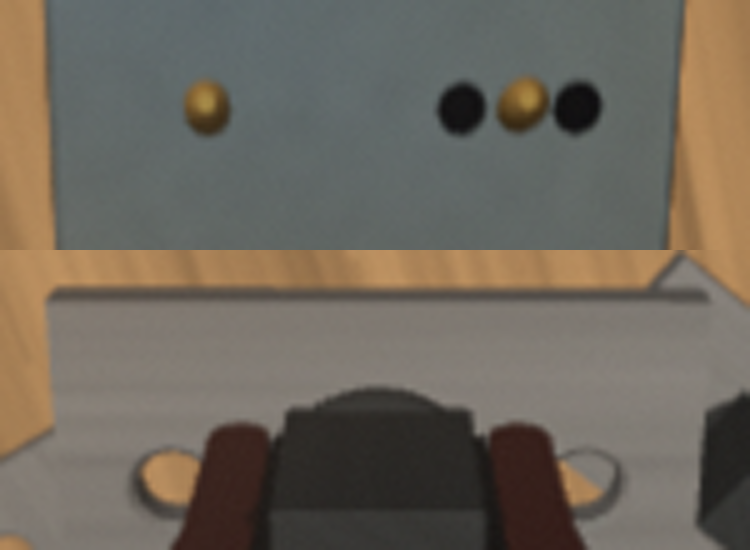

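```bash
cat > m3.py <<'E'
from h import *
np.set_printoptions(precision=4,suppress=True)
s=bot.get_state();f=eyes.grab_frame("wrist");R=yaw(s)
print(s["tcp_pos"])
A=lambda p:np.array(p,float)/5+[200,40]-.4
B=lambda p:(np.array(p,float)-[0,250])/5+[175,190]-.4
zt=s["tcp_pos"][2]-.0207
tool=lambda P:(P-s["tcp_pos"])@R
for n,ps in [("edge",[(48,298),(708,298)]),("holes outer",[(133,483),(621,483)]),("holetop",[(174,449),(590,448)])]:
    P=px2w(f,[B(p) for p in ps],zt,s); print(n,tool(P),np.linalg.norm(P[1]-P[0]))
foot=px2w(f,[A(p) for p in [(462,108),(578,107)]],.025,s); print("plugs",tool(foot),"mid",foot.mean(0),np.linalg.norm(foot[1]-foot[0]))
pa=px2w(f,[A((207,106)),A((523,104))],.030,s); print("pins",tool(pa),np.linalg.norm(pa[1]-pa[0]),pa,pa.mean(0),np.degrees(np.arctan2(*(pa[1]-pa[0])[[1,0]])))
fa=px2w(f,[A((44,0)),A((688,0)),A((57,248)),A((667,248))],.025,s);print("edges",tool(fa))
for n in ["pin_a","pin_b","fixture","stop","groove"]: print(n,spotter.tip_of(f,n)[:3])
print("toolyaw",np.degrees(np.arctan2(R[1,1],R[0,1])))
E
python3 m3.py
```

```text
[ 0.5424 -0.1331  0.1457]
edge [[ 0.0259 -0.0419  0.0208]
 [ 0.0259  0.0414  0.0206]] 0.08325693500387595
holes outer [[ 0.0003 -0.0325  0.0208]
 [ 0.0003  0.0317  0.0206]] 0.06418072057443326
holetop [[ 0.0052 -0.0269  0.0207]
 [ 0.0053  0.0274  0.0207]] 0.05428657109735148
plugs [[0.1191 0.0362 0.1206]
 [0.1192 0.0563 0.1206]] mid [ 0.6206 -0.0321  0.025 ] 0.020139516766379494
pins [[ 0.1188 -0.008   0.1157]
 [ 0.119   0.0459  0.1156]] 0.05387797902602843 [[ 0.5685 -0.017   0.03  ]
 [ 0.6202 -0.0322  0.03  ]] [ 0.5944 -0.0246  0.03  ] -16.386318715008525
edges [[ 0.136  -0.0357  0.1207]
 [ 0.1358  0.0739  0.1205]
 [ 0.0964 -0.0352  0.1207]
 [ 0.0962  0.0738  0.1206]]
pin_a [{'xyz': [0.4492, -0.2013, -0.0011], 'conf': 0.67}, {'xyz': [0.6181, -0.0262, 0.0246], 'conf': 0.59}, {'xyz': [0.5706, -0.0117, 0.0252], 'conf': 0.53}]
pin_b [{'xyz': [0.4492, -0.2013, -0.0011], 'conf': 0.67}, {'xyz': [0.6181, -0.0262, 0.0246], 'conf': 0.59}, {'xyz': [0.5706, -0.0117, 0.0252], 'conf': 0.53}]
fixture [{'xyz': [0.5923, -0.0266, 0.0001], 'conf': 0.97}]
stop []
groove []
toolyaw -16.625732477416747
```

```bash
python3 -m pendant '[{"turn":[0,0,0],"delta_pos":[1.5,0.2,0],"fingers":-1},{"turn":[0,0,0],"delta_pos":[2.5,0.4,0],"fingers":-1},{"turn":[0,0,0],"delta_pos":[3,0.5,0],"fingers":-1},{"turn":[0,0,0],"delta_pos":[2.5,0.4,1],"fingers":-1},{"turn":[0,0,0],"delta_pos":[1.5,0.3,1.5],"fingers":-1},{"turn":[0,0,0],"delta_pos":[0.9,0.1,2],"fingers":-1},{"turn":[0,0,0],"delta_pos":[0,0,1.5],"fingers":-1},{"turn":[0,0,0],"delta_pos":[0,0,0],"fingers":-1}]' 30
python3 -m pendant '[{"turn":[0,0,0],"delta_pos":[0,0,0],"fingers":-1},{"turn":[0,0,0],"delta_pos":[0,0,0],"fingers":-1},{"turn":[0,0,0],"delta_pos":[0,0,0],"fingers":-1},{"turn":[0,0,0],"delta_pos":[0,0,0],"fingers":-1},{"turn":[0,0,0],"delta_pos":[0,0,0],"fingers":-1},{"turn":[0,0,0],"delta_pos":[0,0,0],"fingers":-1},{"turn":[0,0,0],"delta_pos":[0,0,0],"fingers":-1},{"turn":[0,0,0],"delta_pos":[0,0,0],"fingers":-1}]' 30
python3 - <<'E'
from h import *
np.set_printoptions(precision=4,suppress=True)
s=bot.get_state();print(s["width"],s["tcp_pos"],yaw(s),s["force"])
f=eyes.grab_frame("wrist");save(f,"w4.png",(170,150,330,270),5)
f=eyes.grab_frame("scene");save(f,"s4.png",(190,190,310,270),6)
E
```

```text
time_s: 7.25
tcp_pos: [0.5938, -0.0241, 0.0844]
ee_rot: [-0.001, 0.802, 0.597, -0.002]
force: [-0.1, -0.2, -2.4]
width: 0.269
time_s: 8.05
tcp_pos: [0.5954, -0.0244, 0.0867]
ee_rot: [0.0, 0.802, 0.597, 0.0]
force: [-0.1, 0.4, -2.7]
width: 0.27
0.2697016219066527 [ 0.5954 -0.0244  0.0867] [[ 0.2869  0.958   0.    ]
 [ 0.958  -0.2869 -0.    ]
 [ 0.      0.     -1.    ]] [-0.1244  0.3878 -2.6605]
```

View pics/w4.png

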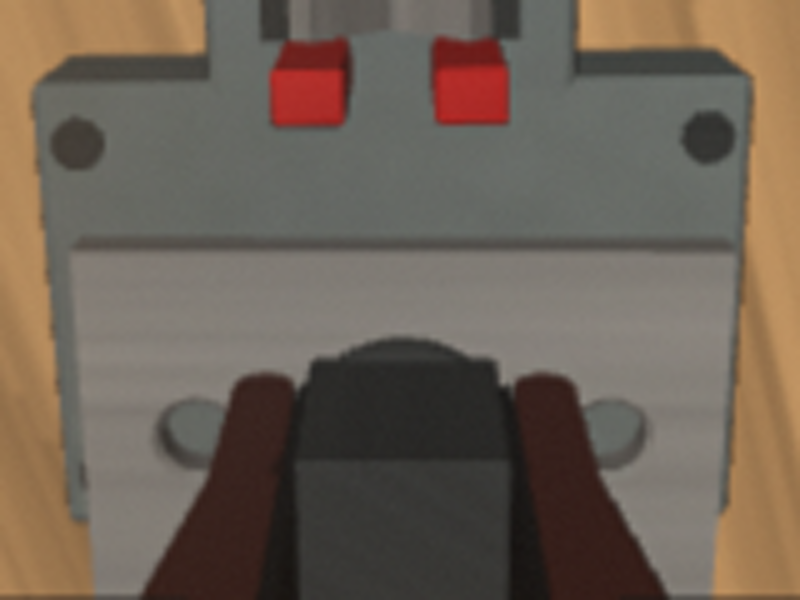

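View pics/s4.png

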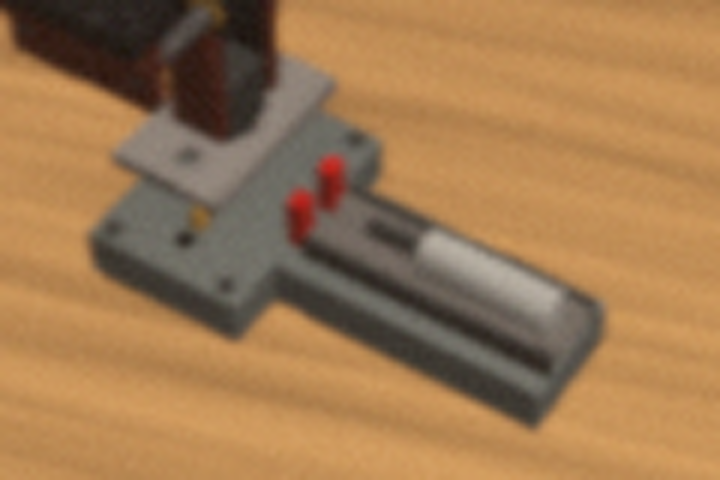

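```bash
python3 - <<'E'
from h import *
np.set_printoptions(precision=4,suppress=True)
s=bot.get_state();f=eyes.grab_frame("wrist");R=yaw(s)
c=lambda p:np.array(p,float)/5+[170,150]-.4
tool=lambda P:(P-s["tcp_pos"])@R
zt=s["tcp_pos"][2]-.0207
for n,ps,z in [("screws",[(78,144),(709,137)],.025),("nest far edge",[(36,85),(750,79)],.025),("posts xedges",[(271,68),(346,68),(435,67),(507,67)],.050),("posts near foot",[(273,126),(344,126),(437,124),(508,124)],.025),("plate edge",[(73,248),(735,250)],zt),("holes",[(154,433),(648,433)],zt)]:
    P=tool(px2w(f,[c(p) for p in ps],z,s)); d=P[-1]-P[0]; print(n,P[:,:2].tolist(),P.mean(0)[:2],np.degrees(np.arctan2(d[0],d[1])))
E
```

```text
screws [[0.02916440414092637, -0.0499747576854174], [0.030178542339336995, 0.04656488628908934]] [ 0.0297 -0.0017] 0.6018636384280189
nest far edge [[0.03835043460863598, -0.05568191527394843], [0.039174595400300216, 0.05218145352696323]] [ 0.0388 -0.0018] 0.43777620349870855
posts xedges [[0.04581768638245754, -0.017720889443059645], [0.04580976740583459, -0.007763403203389205], [0.045933708574645106, 0.004053388800498998], [0.04592429135068576, 0.01361136427371933]] [ 0.0459 -0.002 ] 0.19494260580405576
posts near foot [[0.031968444741877045, -0.020048076380578237], [0.031959310513047144, -0.009217062937104545], [0.03225931837517247, 0.004969741325478242], [0.032248879000042655, 0.015797014963293905]] [ 0.0321 -0.0021] 0.44824468326391614
plate edge [[0.025942968225018948, -0.04184051073720772], [0.025599615994608183, 0.04169243727670053]] [ 0.0258 -0.0001] -0.2355061489696145
holes [[0.00030906006435218694, -0.032983277433313536], [0.0002469550776686745, 0.031985677558552195]] [ 0.0003 -0.0005] -0.05477004425079519
```

```bash
python3 - <<'E'
import cv2,numpy as np
im=cv2.imread("pics/w3.png"); cv2.imwrite("pics/w3n.png",cv2.resize(im[0:120,195:355],None,fx=5,fy=5,interpolation=cv2.INTER_CUBIC))
E
```

```text
(no output)
```

View pics/w3n.png

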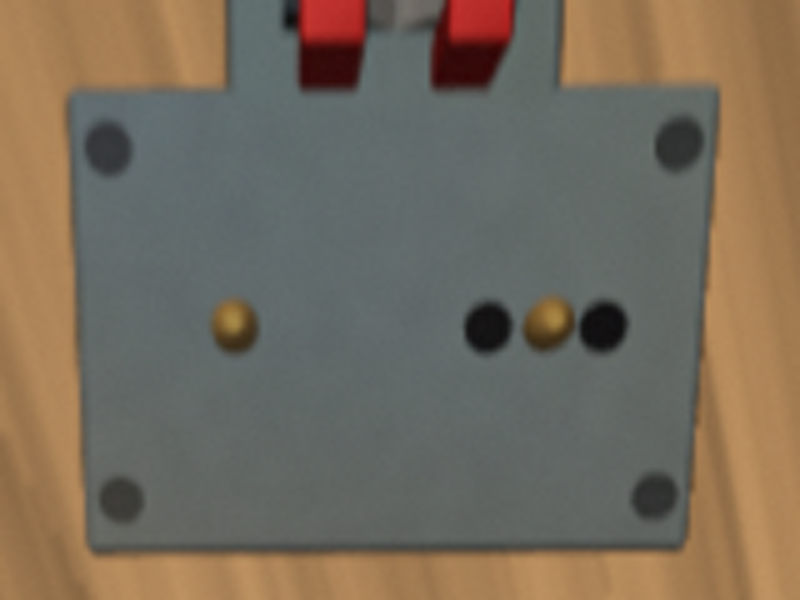

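```bash
python3 -m pendant '[{"turn":[0,0,-0.007],"delta_pos":[0.18,-0.15,0],"fingers":-1},{"turn":[0,0,0],"delta_pos":[0,0,0.5],"fingers":-1},{"turn":[0,0,0],"delta_pos":[0,0,0.6],"fingers":-1},{"turn":[0,0,0],"delta_pos":[0,0,0.6],"fingers":-1},{"turn":[0,0,0],"delta_pos":[0,0,0.4],"fingers":-1},{"turn":[0,0,0],"delta_pos":[0,0,0],"fingers":-1},{"turn":[0,0,0],"delta_pos":[0,0,0],"fingers":-1},{"turn":[0,0,0],"delta_pos":[0,0,0],"fingers":-1}]' 30
python3 - <<'E'
from h import *
np.set_printoptions(precision=4,suppress=True)
s=bot.get_state();print(s["width"],s["tcp_pos"],s["force"],np.abs(s["qd"]).max())
f=eyes.grab_frame("wrist");save(f,"w5.png",(170,150,330,270),5)
E
```

```text
time_s: 9.0
tcp_pos: [0.5946, -0.0222, 0.0658]
ee_rot: [0.0, 0.8, 0.6, 0.0]
force: [-0.1, -0.3, -3.0]
width: 0.271
0.27096880656294653 [ 0.5946 -0.0222  0.0658] [-0.1052 -0.2947 -2.9611] 0.002914833261176019
```

View pics/w5.png

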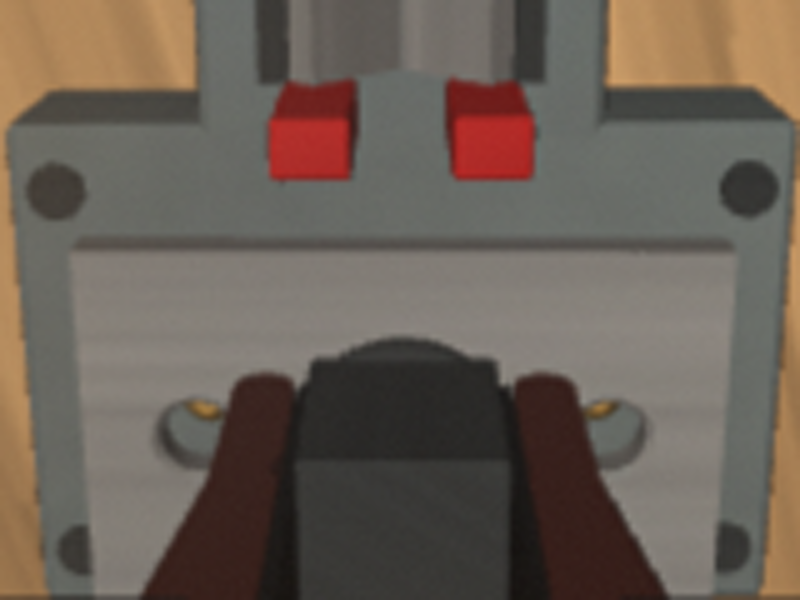

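```bash
python3 - <<'E'
from h import *
np.set_printoptions(precision=4,suppress=True)
s=bot.get_state();f=eyes.grab_frame("wrist");R=yaw(s)
c=lambda p:np.array(p,float)/5+[170,150]-.4
tool=lambda P:(P-s["tcp_pos"])@R
zt=s["tcp_pos"][2]-.0207
for n,ps,z in [("nest far edge",[(9,129),(793,123)],.025),("screws",[(56,192),(748,188)],.025),("screws2",[(84,550),(724,547)],.025),("post top far",[(271,119),(350,118),(455,116),(533,115)],.050),("post top near",[(271,179),(350,179),(455,179),(533,179)],.050),("plate edge",[(72,248),(736,250)],zt),("pin tips",[(205,416),(600,414)],.0345),("holes",[(154,433),(648,433)],zt)]:
    P=tool(px2w(f,[c(p) for p in ps],z,s)); d=P[-1]-P[0]; print(n,P[:,:2].tolist(),P.mean(0)[:2],np.degrees(np.arctan2(d[0],d[1])))
E
```

```text
nest far edge [[0.03651019186603243, -0.05438877337995219], [0.03724485569416705, 0.05338860916752245]] [ 0.0369 -0.0005] 0.39055026007873594
screws [[0.027490277672246106, -0.04859626803068563], [0.027967307727284105, 0.047871616631757576]] [ 0.0277 -0.0004] 0.2833231616415129
screws2 [[-0.02881025089018039, -0.04848633713695076], [-0.028421578951444926, 0.048236030356531345]] [-0.0286 -0.0001] 0.23023776626508943
post top far [[0.04370960678512714, -0.015925428007126718], [0.043822663974455965, -0.006505545125955757], [0.04405379330120945, 0.006009740574834813], [0.0441654767844995, 0.015301429528727668]] [ 0.0439 -0.0003] 0.8363816835705332
post top near [[0.036288443418275605, -0.016138279238687266], [0.03627860939783234, -0.0065970228041615404], [0.03626515781493511, 0.006086715697931014], [0.03625488543875255, 0.015508944194505717]] [ 0.0363 -0.0003] -0.060755088959960485
plate edge [[0.025949177643189058, -0.04195828115570266], [0.025591413232335762, 0.041829103009395525]] [ 0.0258 -0.0001] -0.2446462129253634
pin tips [[-0.002252976397831477, -0.0278142546216945], [-0.0020139399883214795, 0.02719195601487031]] [-0.0021 -0.0003] 0.24898445184452342
holes [[0.0003176443408999695, -0.03297590480159026], [0.00023955211326272396, 0.03199293271532699]] [ 0.0003 -0.0005] -0.06886921595892602
```

```bash
python3 -m pendant '[{"turn":[0,0,-0.005],"delta_pos":[0,0,0.1],"fingers":-1},{"turn":[0,0,0],"delta_pos":[0,0,0.1],"fingers":-1},{"turn":[0,0,0],"delta_pos":[0,0,0.1],"fingers":-1},{"turn":[0,0,0],"delta_pos":[0,0,0.1],"fingers":-1},{"turn":[0,0,0],"delta_pos":[0,0,0.1],"fingers":-1},{"turn":[0,0,0],"delta_pos":[0,0,0.1],"fingers":-1},{"turn":[0,0,0],"delta_pos":[0,0,0.1],"fingers":-1},{"turn":[0,0,0],"delta_pos":[0,0,0.1],"fingers":-1}]' 30
```

```text
time_s: 9.9
tcp_pos: [0.5945, -0.0223, 0.0575]
ee_rot: [0.0, 0.799, 0.602, -0.0]
force: [0.1, -0.4, -2.6]
width: 0.272
```

```bash
python3 -m pendant '[{"turn":[0,0,0],"delta_pos":[0,0,0.1],"fingers":-1},{"turn":[0,0,0],"delta_pos":[0,0,0.1],"fingers":-1},{"turn":[0,0,0],"delta_pos":[0,0,0.1],"fingers":-1},{"turn":[0,0,0],"delta_pos":[0,0,0.1],"fingers":-1},{"turn":[0,0,0],"delta_pos":[0,0,0.1],"fingers":-1},{"turn":[0,0,0],"delta_pos":[0,0,0.05],"fingers":-1},{"turn":[0,0,0],"delta_pos":[0,0,0.05],"fingers":-1},{"turn":[0,0,0],"delta_pos":[0,0,0],"fingers":-1}]' 30
```

```text
time_s: 10.7
tcp_pos: [0.5945, -0.0222, 0.0517]
ee_rot: [0.0, 0.799, 0.602, -0.0]
force: [-0.7, -1.3, -1.9]
width: 0.268
```

```bash
python3 -m pendant '[{"turn":[0,0,0],"delta_pos":[0,0,0.03],"fingers":-1},{"turn":[0,0,0],"delta_pos":[0,0,0],"fingers":-0.2},{"turn":[0,0,0],"delta_pos":[0,0,0],"fingers":0.3},{"turn":[0,0,0],"delta_pos":[0,0,0],"fingers":0.3},{"turn":[0,0,0],"delta_pos":[0,0,0],"fingers":0.3},{"turn":[0,0,0],"delta_pos":[0,0,-0.5],"fingers":0.3},{"turn":[0,0,0],"delta_pos":[0,0,-2],"fingers":0.3},{"turn":[0,0,0],"delta_pos":[0,0,-3],"fingers":0.3}]' 30
python3 -m pendant '[{"turn":[0,0,0],"delta_pos":[0,0,-3],"fingers":0.3},{"turn":[0,0,0],"delta_pos":[0,0,-2],"fingers":0.3},{"turn":[0,0,0],"delta_pos":[0,0,0],"fingers":-1},{"turn":[0,0,0],"delta_pos":[0,0,0],"fingers":-1},{"turn":[0,0,0],"delta_pos":[0,0,0],"fingers":-1},{"turn":[0,0,0],"delta_pos":[0,0,0],"fingers":-1},{"turn":[0,0,0],"delta_pos":[0,0,0],"fingers":-1},{"turn":[0,0,0],"delta_pos":[0,0,0],"fingers":-1}]'
python3 - <<'E'
from h import *
np.set_printoptions(precision=4,suppress=True)
s=bot.get_state();print(s["width"],s["tcp_pos"],s["force"],np.abs(s["qd"]).max())
f=eyes.grab_frame("wrist");save(f,"w6.png")
f=eyes.grab_frame("scene");save(f,"s6.png",(190,190,310,270),6)
E
```

```text
time_s: 11.5
tcp_pos: [0.5933, -0.0222, 0.1057]
ee_rot: [-0.001, 0.799, 0.602, -0.001]
force: [0.3, -0.0, -0.5]
width: 0.65
time_s: 12.3
tcp_pos: [0.5942, -0.0222, 0.1557]
ee_rot: [-0.0, 0.799, 0.602, -0.0]
force: [0.1, -0.5, 0.1]
width: 0.144
0.14378917608790073 [ 0.5942 -0.0222  0.1557] [ 0.0953 -0.5369  0.0781] 0.005327953588063977
```

View pics/w6.png

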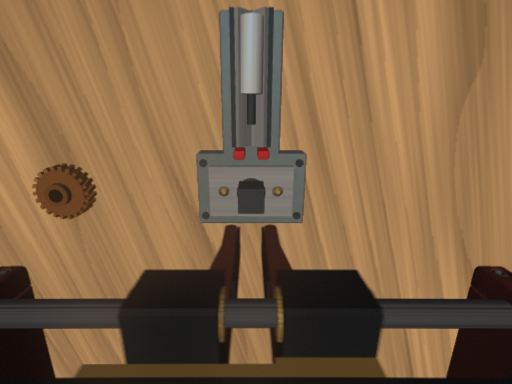

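View pics/s6.png

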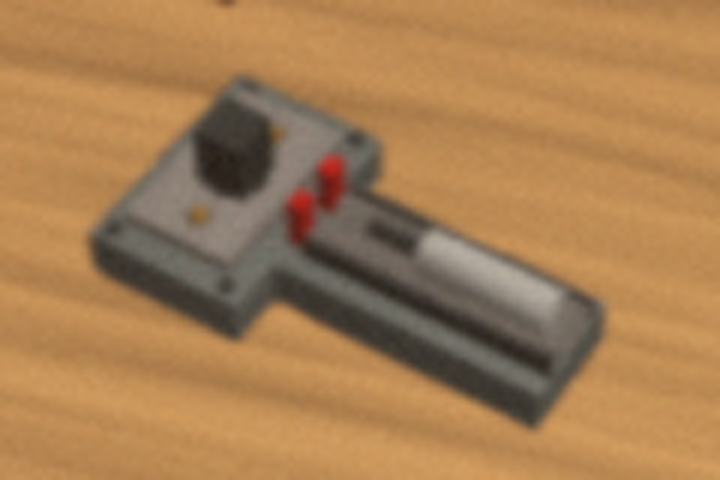

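```bash
python3 - <<'E'
from h import *
np.set_printoptions(precision=4,suppress=True)
s=bot.get_state();f=eyes.grab_frame("wrist");R=yaw(s);print(s["width"],s["tcp_pos"])
save(f,"w6z.png",(190,0,310,170),3.5)
for n in ["rod_rear","lock_rod","stop"]: print(n,[(d["conf"],d["xyz"],((np.array(d["xyz"])-s["tcp_pos"])@R)[:2]) for d in spotter.tip_of(f,n)[:2]])
print((px2w(f,[[251,13],[251.5,94],[251,124]],.039,s)-s["tcp_pos"])@R)
E
```

```text
0.05238981924497743 [ 0.5944 -0.0222  0.156 ]
rod_rear [(0.94, [0.6352, 0.1221, 0.0407], array([ 0.15  , -0.0004]))]
lock_rod [(0.78, [0.6184, 0.0672, 0.0389], array([ 0.0926, -0.0015]))]
stop [(0.56, [0.6054, 0.0218, 0.0392], array([ 0.0453, -0.0015]))]
[[0.1546 0.0006 0.117 ]
 [0.0922 0.001  0.117 ]
 [0.0663 0.0005 0.117 ]]
```

View pics/w6z.png

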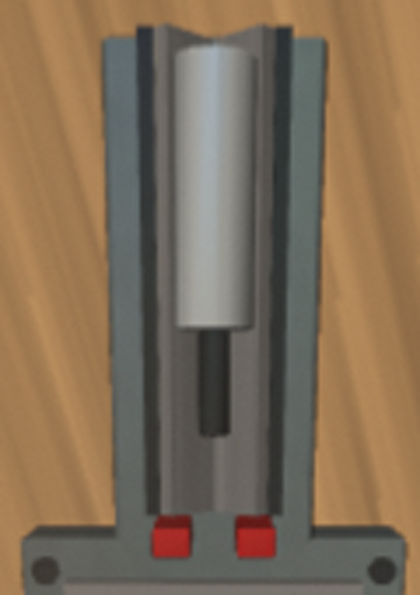

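```bash
python3 -m pendant '[{"turn":[0,0,0],"delta_pos":[1.5,0,0],"fingers":-1},{"turn":[0,0,0],"delta_pos":[3,0,0],"fingers":-1},{"turn":[0,0,0],"delta_pos":[3.5,0,0],"fingers":-1},{"turn":[0,0,0],"delta_pos":[3.5,0,0],"fingers":-1},{"turn":[0,0,0],"delta_pos":[3,0,0],"fingers":-1},{"turn":[0,0,0],"delta_pos":[2,0,0],"fingers":-1},{"turn":[0,0,0],"delta_pos":[1.1,0,0],"fingers":-1},{"turn":[0,0,0],"delta_pos":[0,0,0],"fingers":-1}]'
python3 -m pendant '[{"turn":[0,0,0],"delta_pos":[0,0,0],"fingers":-1},{"turn":[0,0,0],"delta_pos":[0,0,0],"fingers":-1},{"turn":[0,0,0],"delta_pos":[0,0,1.5],"fingers":-1},{"turn":[0,0,0],"delta_pos":[0,0,2],"fingers":-1},{"turn":[0,0,0],"delta_pos":[0,0,1.5],"fingers":-1},{"turn":[0,0,0],"delta_pos":[0,0,1],"fingers":-1},{"turn":[0,0,0],"delta_pos":[0,0,0],"fingers":-1},{"turn":[0,0,0],"delta_pos":[0,0,0],"fingers":-1}]'
python3 - <<'E'
from h import *
np.set_printoptions(precision=4,suppress=True)
s=bot.get_state();R=yaw(s);print(s["width"],s["tcp_pos"],np.degrees(np.arctan2(R[1,1],R[0,1])))
print("fixture xy of tcp",(s["tcp_pos"]-[.5945,-.0223,0])@R)
f=eyes.grab_frame("wrist");save(f,"w7.png")
f=eyes.grab_frame("scene");save(f,"s7.png",(190,160,310,270),5)
E
```

```text
time_s: 13.4
tcp_pos: [0.6427, 0.1496, 0.1562]
ee_rot: [-0.0, 0.798, 0.603, 0.0]
force: [-0.3, 0.0, 0.2]
width: 0.006
time_s: 14.2
tcp_pos: [0.643, 0.147, 0.0963]
ee_rot: [-0.0, 0.799, 0.602, -0.0]
force: [-0.1, 0.2, -0.2]
width: 0.009
0.009370021801303485 [0.643  0.147  0.0963] -15.989793818187243
fixture xy of tcp [ 0.1761  0.     -0.0963]
```

View pics/w7.png

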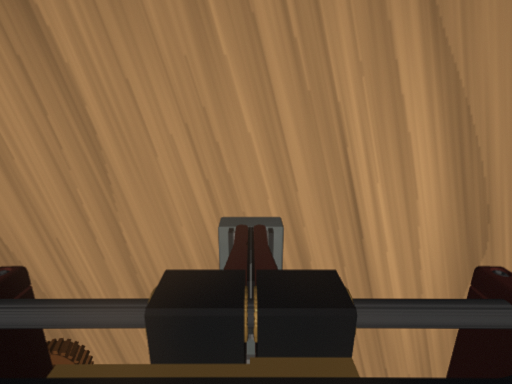

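View pics/s7.png

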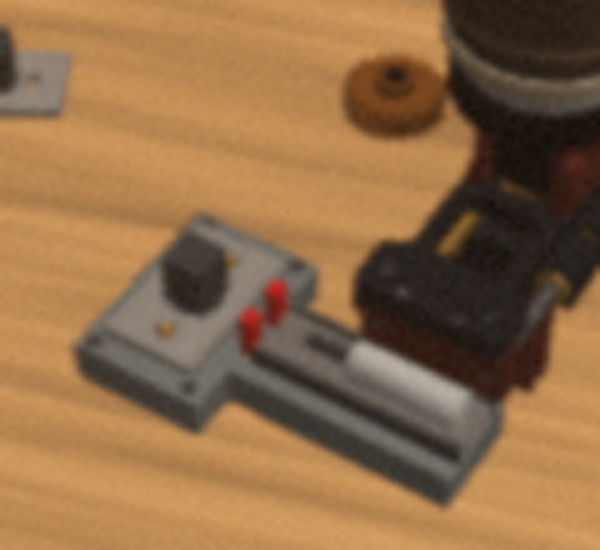

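```bash
python3 -m pendant '[{"turn":[0,0,0],"delta_pos":[0.2,0,1],"fingers":-1},{"turn":[0,0,0],"delta_pos":[0,0,1],"fingers":-1},{"turn":[0,0,0],"delta_pos":[0,0,1],"fingers":-1},{"turn":[0,0,0],"delta_pos":[0,0,0.7],"fingers":-1},{"turn":[0,0,0],"delta_pos":[0,0,0.5],"fingers":-1},{"turn":[0,0,0],"delta_pos":[0,0,0.1],"fingers":-1},{"turn":[0,0,0],"delta_pos":[0,0,0],"fingers":-1},{"turn":[0,0,0],"delta_pos":[0,0,0],"fingers":-1}]'
python3 -m pendant '[{"turn":[0,0,0],"delta_pos":[-0.2,0,0],"fingers":-1},{"turn":[0,0,0],"delta_pos":[-0.2,0,0],"fingers":-1},{"turn":[0,0,0],"delta_pos":[-0.2,0,0],"fingers":-1},{"turn":[0,0,0],"delta_pos":[-0.2,0,0],"fingers":-1},{"turn":[0,0,0],"delta_pos":[-0.2,0,0],"fingers":-1},{"turn":[0,0,0],"delta_pos":[-0.2,0,0],"fingers":-1},{"turn":[0,0,0],"delta_pos":[-0.2,0,0],"fingers":-1},{"turn":[0,0,0],"delta_pos":[-0.2,0,0],"fingers":-1}]'
python3 - <<'E'
from h import *
np.set_printoptions(precision=4,suppress=True)
s=bot.get_state();R=yaw(s);print(s["tcp_pos"],"fixture xy of tcp",(s["tcp_pos"]-[.5945,-.0223,0])@R,"F tool",s["force"]@R)
f=eyes.grab_frame("scene");save(f,"s8.png",(190,160,310,270),5)
E
```

```text
time_s: 15.1
tcp_pos: [0.6438, 0.1489, 0.0537]
ee_rot: [0.0, 0.799, 0.602, 0.0]
force: [0.1, -0.0, 0.3]
width: 0.001
time_s: 15.9
tcp_pos: [0.6392, 0.1339, 0.0534]
ee_rot: [-0.0, 0.798, 0.602, 0.0]
force: [0.2, 2.5, 0.0]
width: 0.001
[0.6392 0.1339 0.0534] fixture xy of tcp [ 0.1625 -0.     -0.0533] F tool [ 2.4738 -0.5383 -0.0159]
```

View pics/s8.png

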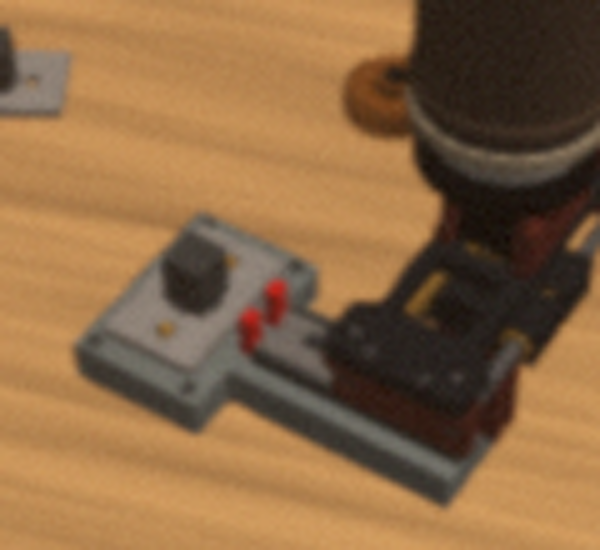

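```bash
for i in 1; do python3 -m pendant '[{"turn":[0,0,0],"delta_pos":[-0.25,0,0],"fingers":-1},{"turn":[0,0,0],"delta_pos":[-0.25,0,0],"fingers":-1},{"turn":[0,0,0],"delta_pos":[-0.25,0,0],"fingers":-1},{"turn":[0,0,0],"delta_pos":[-0.25,0,0],"fingers":-1},{"turn":[0,0,0],"delta_pos":[-0.25,0,0],"fingers":-1},{"turn":[0,0,0],"delta_pos":[-0.25,0,0],"fingers":-1},{"turn":[0,0,0],"delta_pos":[-0.25,0,0],"fingers":-1},{"turn":[0,0,0],"delta_pos":[-0.25,0,0],"fingers":-1}]'
python3 -m pendant '[{"turn":[0,0,0],"delta_pos":[-0.25,0,0],"fingers":-1},{"turn":[0,0,0],"delta_pos":[-0.25,0,0],"fingers":-1},{"turn":[0,0,0],"delta_pos":[-0.25,0,0],"fingers":-1},{"turn":[0,0,0],"delta_pos":[-0.25,0,0],"fingers":-1},{"turn":[0,0,0],"delta_pos":[-0.25,0,0],"fingers":-1},{"turn":[0,0,0],"delta_pos":[-0.25,0,0],"fingers":-1},{"turn":[0,0,0],"delta_pos":[-0.25,0,0],"fingers":-1},{"turn":[0,0,0],"delta_pos":[-0.25,0,0],"fingers":-1}]'; done
python3 - <<'E'
from h import *
np.set_printoptions(precision=4,suppress=True)
s=bot.get_state();R=yaw(s);print(s["tcp_pos"],"fixture xy of tcp",(s["tcp_pos"]-[.5945,-.0223,0])@R,"F tool",s["force"]@R)
f=eyes.grab_frame("scene");save(f,"s9.png",(190,160,310,270),5)
f=eyes.grab_frame("top");save(f,"t9.png",(200,120,310,200),6)
E
```

```text
time_s: 16.75
tcp_pos: [0.6335, 0.1141, 0.0534]
ee_rot: [0.0, 0.799, 0.602, 0.0]
force: [0.3, 1.9, -0.2]
width: 0.008
time_s: 17.55
tcp_pos: [0.628, 0.0948, 0.0533]
ee_rot: [-0.0, 0.799, 0.602, -0.0]
force: [0.4, 3.3, 0.8]
width: 0.001
[0.628  0.0948 0.0533] fixture xy of tcp [ 0.1218 -0.0001 -0.0533] F tool [ 3.3235 -0.5237 -0.8021]
```

View pics/s9.png

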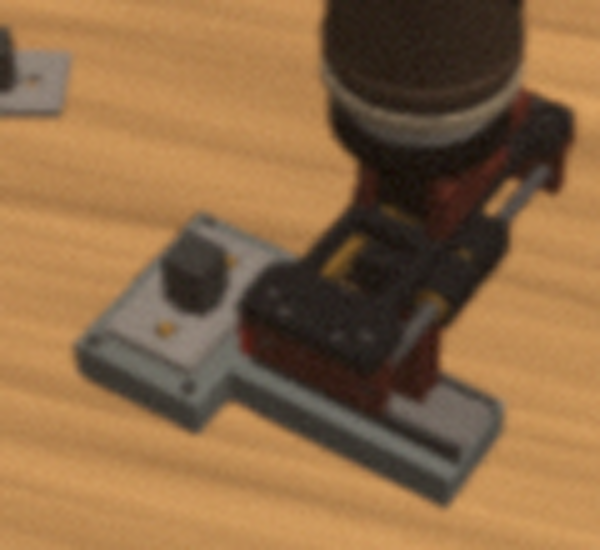

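View pics/t9.png

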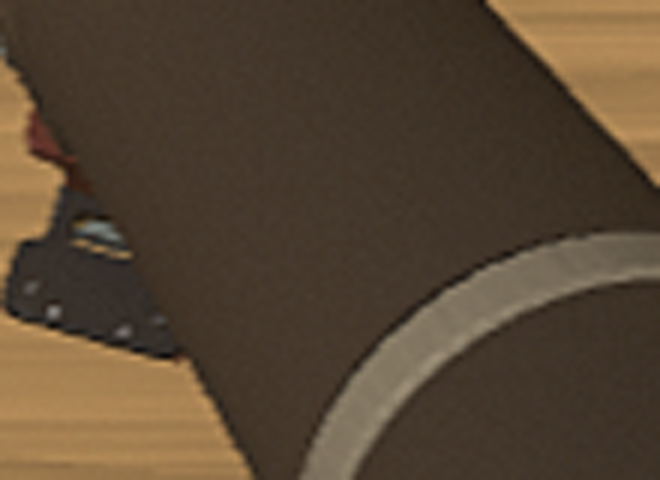

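```bash
python3 -m pendant '[{"turn":[0,0,0],"delta_pos":[-0.08,0,0],"fingers":-1},{"turn":[0,0,0],"delta_pos":[-0.08,0,0],"fingers":-1},{"turn":[0,0,0],"delta_pos":[-0.08,0,0],"fingers":-1},{"turn":[0,0,0],"delta_pos":[-0.08,0,0],"fingers":-1},{"turn":[0,0,0],"delta_pos":[-0.08,0,0],"fingers":-1},{"turn":[0,0,0],"delta_pos":[-0.08,0,0],"fingers":-1},{"turn":[0,0,0],"delta_pos":[0,0,0],"fingers":-1},{"turn":[0,0,0],"delta_pos":[0,0,0],"fingers":-1}]'
python3 -m pendant '[{"turn":[0,0,0],"delta_pos":[-0.03,0,0],"fingers":-1},{"turn":[0,0,0],"delta_pos":[-0.03,0,0],"fingers":-1},{"turn":[0,0,0],"delta_pos":[-0.03,0,0],"fingers":-1},{"turn":[0,0,0],"delta_pos":[-0.03,0,0],"fingers":-1},{"turn":[0,0,0],"delta_pos":[-0.03,0,0],"fingers":-1},{"turn":[0,0,0],"delta_pos":[0,0,0],"fingers":-1},{"turn":[0,0,0],"delta_pos":[0,0,0],"fingers":-1},{"turn":[0,0,0],"delta_pos":[0,0,0],"fingers":-1}]'
```

```text
time_s: 18.45
tcp_pos: [0.6267, 0.0903, 0.0533]
ee_rot: [0.0, 0.799, 0.602, -0.0]
force: [0.4, 1.6, -0.5]
width: 0.004
time_s: 19.25
tcp_pos: [0.6263, 0.0889, 0.0533]
ee_rot: [0.0, 0.799, 0.602, -0.0]
force: [1.4, 1.8, -0.4]
width: 0.005
```

```bash
python3 -m pendant '[{"turn":[0,0,0],"delta_pos":[-0.04,0,0],"fingers":-1},{"turn":[0,0,0],"delta_pos":[-0.04,0,0],"fingers":-1},{"turn":[0,0,0],"delta_pos":[-0.04,0,0],"fingers":-1},{"turn":[0,0,0],"delta_pos":[-0.04,0,0],"fingers":-1},{"turn":[0,0,0],"delta_pos":[-0.04,0,0],"fingers":-1},{"turn":[0,0,0],"delta_pos":[0,0,0],"fingers":-1},{"turn":[0,0,0],"delta_pos":[0,0,0],"fingers":-1},{"turn":[0,0,0],"delta_pos":[0,0,0],"fingers":-1}]'
```

```text
time_s: 20.05
tcp_pos: [0.6261, 0.0882, 0.0535]
ee_rot: [-0.0, 0.798, 0.602, 0.001]
force: [1.4, 5.4, -0.2]
width: 0.003
```

```bash
python3 -m pendant '[{"turn":[0,0,0],"delta_pos":[-0.04,0,0],"fingers":-1},{"turn":[0,0,0],"delta_pos":[-0.04,0,0],"fingers":-1},{"turn":[0,0,0],"delta_pos":[-0.04,0,0],"fingers":-1},{"turn":[0,0,0],"delta_pos":[0,0,0],"fingers":-1},{"turn":[0,0,0],"delta_pos":[0,0,0],"fingers":-1},{"turn":[0,0,0],"delta_pos":[0,0,0],"fingers":-1},{"turn":[0,0,0],"delta_pos":[0,0,0],"fingers":-1},{"turn":[0,0,0],"delta_pos":[0,0,0],"fingers":-1}]'
```

```text
time_s: 20.85
tcp_pos: [0.626, 0.0881, 0.0537]
ee_rot: [-0.001, 0.798, 0.602, 0.001]
force: [1.8, 7.7, -0.3]
width: 0.001
```

Against the stops: the force rises with no motion. Back off along +x, then lift and look.

```bash
python3 -m pendant '[{"turn":[0,0,0],"delta_pos":[0.5,0,0],"fingers":-1},{"turn":[0,0,0],"delta_pos":[1,0,0],"fingers":-1},{"turn":[0,0,0],"delta_pos":[1,0,0],"fingers":-1},{"turn":[0,0,0],"delta_pos":[0,0,-2],"fingers":-1},{"turn":[0,0,0],"delta_pos":[0,0,-3],"fingers":-1},{"turn":[0,0,0],"delta_pos":[0,0,-3],"fingers":-1},{"turn":[0,0,0],"delta_pos":[0,0,-3],"fingers":-1},{"turn":[0,0,0],"delta_pos":[0,0,0],"fingers":-1}]'
python3 -m pendant '[{"turn":[0,0,0],"delta_pos":[-2,0,0],"fingers":-1},{"turn":[0,0,0],"delta_pos":[-3,0,0],"fingers":-1},{"turn":[0,0,0],"delta_pos":[-4,0,0],"fingers":-1},{"turn":[0,0,0],"delta_pos":[-4,0,0],"fingers":-1},{"turn":[0,0,0],"delta_pos":[-4,0,0],"fingers":-1},{"turn":[0,0,0],"delta_pos":[-2,0,0],"fingers":-1},{"turn":[0,0,0],"delta_pos":[0,0,0],"fingers":-1},{"turn":[0,0,0],"delta_pos":[0,0,0],"fingers":-1}]'
python3 - <<'E'
from h import *
np.set_printoptions(precision=4,suppress=True)
s=bot.get_state();R=yaw(s);print(s["tcp_pos"],s["force"])
f=eyes.grab_frame("wrist");save(f,"w10.png",(150,0,350,200),3)
f=eyes.grab_frame("scene");save(f,"s10.png",(100,150,310,270),3.8)
for n in ["fixture","plate_r","lock_rod","worm_gear","extension_bar","speedo_housing"]: print(n,[(d["conf"],d["xyz"]) for d in spotter.tip_of(f,n)[:3]])
E
```

```text
time_s: 21.65
tcp_pos: [0.6346, 0.1111, 0.1679]
ee_rot: [0.002, 0.799, 0.602, 0.003]
force: [0.2, 0.7, -0.0]
width: 0.006
time_s: 22.45
tcp_pos: [0.58, -0.0721, 0.1629]
ee_rot: [-0.0, 0.799, 0.602, -0.0]
force: [0.3, 0.7, 0.8]
width: 0.006
[ 0.58   -0.0721  0.1629] [0.2716 0.6563 0.8125]
fixture [(0.94, [0.5939, -0.0236, -0.0001])]
plate_r [(0.91, [0.4429, -0.2001, -0.0032]), (0.74, [0.5931, -0.023, 0.0276]), (0.59, [0.609, -0.2025, 0.0026])]
lock_rod [(0.76, [0.6074, 0.021, 0.0374]), (0.73, [0.4455, -0.1984, -0.0024])]
worm_gear [(0.58, [0.4012, 0.0267, 0.0017])]
extension_bar [(0.77, [0.4779, 0.3603, 0.0004])]
speedo_housing [(0.58, [0.5849, -0.3355, 0.0011])]
```

View pics/w10.png

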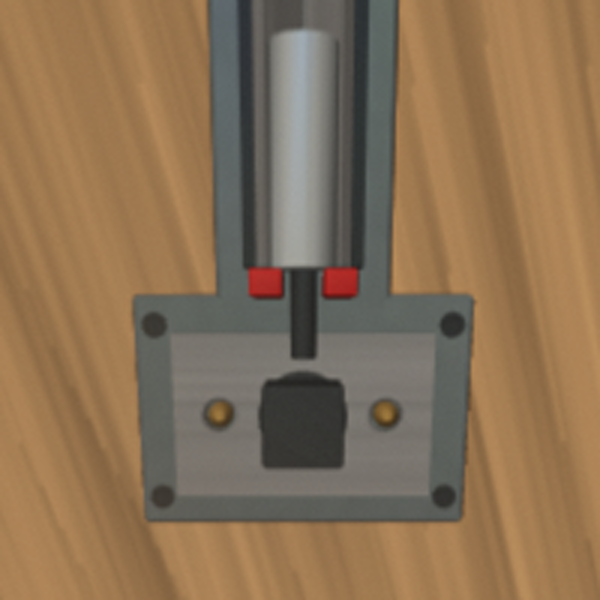

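View pics/s10.png

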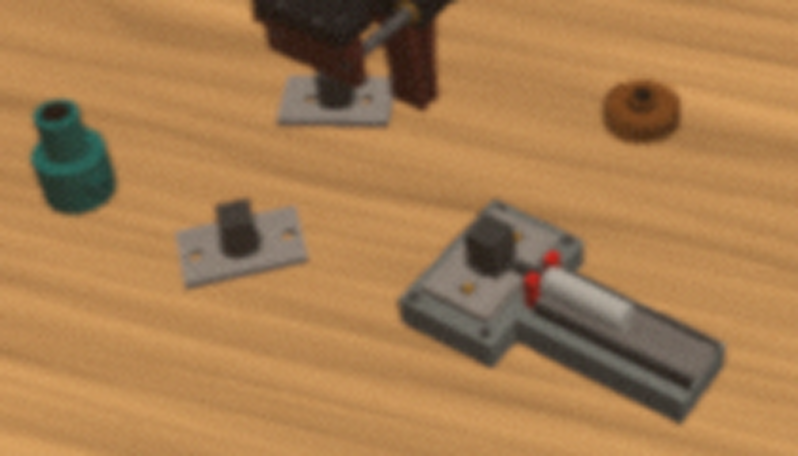

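```bash
python3 -c "
from workcell import bot
print(bot.finish_job())"
```

```text
the job is handed in; nothing more can be done
None
```

The right-hand plate in the top view, the one nearest the teal housing, is seated on both pins and the lock rod is home against the red stops. I handed the job in at about 22.5 s, within the 72 s limit.

**Choosing the plate:** The top and wrist cameras put its hole pitch at 54–55 mm, against 54 mm between the pins. The other two plates measured about 63 mm and 46 mm, so I never had to try them.

**Seating:** I lifted the plate by its hub, lined it up with the wrist camera, and lowered it in 1 mm steps. The contact force stayed under about 3 N. The gripper's final height matched a plate lying flat on the nest, and both pins show through the holes.

**Lock rod:** I pushed it slowly at 2–3 N until it stopped moving and the force rose to about 8 N. The last wrist picture shows the shoulder against both red stops and the nose over the plate.

**Last checks:**
- **Rod:** its network position is about 1–2 mm from the stop point, which is within the network's error.
- **Other plates:** both still lie flat on the bench.
- **Bystanders:** the worm gear, extension bar and teal housing read the same as at the start, to within 6 mm, close to the network's error.
- **Disagreement:** one early alignment measurement was about 2 mm off because the arm was still settling. I measured again and corrected it before lowering the plate.
- **Misreadings:** the networks sometimes took one part for another (a plate read as a pin or as the rod). The pictures showed these to be wrong, so I ignored them.

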